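# String the napkin rings on their bar and latch it in the cradle

## Task

Clear the wooden napkin rings off the desk. First swing the cradle's latch lever to its open notch; then take the ring bar by its square handle, thread it through every ring that stands on the desk and lift them all off together on the bar. Lay the bar with its rings level in the cradle, handle in the wide saddle and tip through the narrow fork, then throw the latch lever to its locked notch, straight across the bar, and leave the plant, the clock and the remote control where they are.

Things in the scene. Friction and masses are not known exactly. Their poses are not given: they have to be found in the camera images.
- bar: Ring bar, 160 g: square wooden handle 40 x 40 x 100 mm with a round steel rod, 12 mm thick, 200 mm long, rounded tip. Origin on the rod's axis at the handle's front face; +y to the tip (y = 200 mm), handle back to y = -100. Starts lying on its handle, axis 20 mm up, tip to the left. Grip the handle from above near y = -65 so that its front (y = -45 to 0) stays free for the saddle.
- ring0: Napkin ring, one of 2 to 4 alike (ring0 to ring3): square wooden ring on a brass foot plate, 60 mm wide (x), 56 high (z), 32 thick (y), 36 x 36 mm square hole right through along y; top and side walls 12 mm, foot 8 mm; 80 g. Origin at the hole's centre, 26 mm above the underside. Starts standing on the desk.
- ring1: Napkin ring like ring0. On the level rod a ring hangs with its origin 12 mm and its underside 38 mm below the rod's axis, and friction keeps it there. It is too narrow to pass over the handle.
- ring2: Napkin ring like ring0. When the bar is held low to thread a standing ring, rings already on the rod stand on the desk round the rod and stay there until the handle pushes them along.
- ring3: Napkin ring like ring0. The rings start roughly in a row from the robot's right to its left, at least 40 mm clear between neighbours, holes pointing roughly along the row.
- cradle: Fixed wooden cradle for the bar. Origin under the middle, on the desk; the bar lies along its y (tip to +y) at x = 0, axis 75 mm up. Base board 120 (x) x 12 mm high, y = -180 to 160. With the bar's origin at y = -80 mm the handle's front lies in the saddle and the tip stands 23 mm past the fork.
- saddle (a point): Middle of the floor of the wide saddle for the handle, 55 mm up at cradle y = -108 mm. The saddle is 24 mm long (y), 56 mm wide between its cheeks, whose tops are 79 mm up.
- fork (a point): Middle of the floor of the narrow fork for the rod, 69 mm up at cradle y = 90 mm. The fork is 14 mm long (y), 28 mm wide between its prongs, whose tops are 81 mm up.
- latch (a joint): Latch lever, rad: steel arm swinging level about a pin at cradle x = 45, y = 90 mm, brass notch studs on the disc beneath. 0 (open notch): arm along the cradle's +y, beside the bar; grows anticlockwise seen from above; 1.571 (locked notch): arm along -x, straight across the fork. Stops at -0.35 and 2.1, beyond the notches. Friction about 0.06 N m; stays where left, no click.
- latch_peg (a point): Centre of the top of the latch's black upright peg, 16 mm in diameter, 93 mm from the pin. The top is 138 mm above the desk, the peg's foot, on the arm, 93 mm; the arm is 8 mm thick, its underside 85 mm up.
- plant: Succulent in a black pot, pot 92 mm wide and 80 mm high, leaves up to 170 mm; origin under the pot. Bystander, to be left alone.
- clock: Dome clock, 110 mm wide, 62 mm high; origin underneath. Bystander, to be left alone.
- remote: Black remote control lying flat, 45 x 150 x 18 mm, long along its y; origin under its middle. Bystander, to be left alone.

How it is judged:
By the outcome, as a careful person would: the job done as asked, in the order asked, and still so for the second after the job is handed in, with the robot touching nothing.
Of ring0, ring1, ring2, ring3 only 2 to 4 are there at a start; the rules pass over those that are not, and their reading is None.
At some moment in a run one of bar, ring0, ring1, ring2, ring3 may be knocked a few centimetres aside while the robot is not near it.
It also fails if it takes over 208 s, if anything falls off the work surface, if the arm or the gripper's body presses on something with over 40 N, if the wrist force passes 120 N, or if a joint passes its speed limit or range.

## Robot

A 6-joint arm with a two-finger parallel gripper is mounted at the origin on the work surface. World frame = base frame: x ahead of the robot, y to its left, z up, the work surface at z = 0. Lengths are in mm, angles in rad, forces in N, time in s.
With the tool pointing down it reaches from about 350 to 875 mm from the base axis. Payload 4.2 kg.
Tool frame: the origin (TCP) lies midway between the tips of the shut fingers; the grasp point (between the pads) lies 19 mm behind it; z points along the fingers, y is the line along which they close (so a half turn about z gives the same grasp; the last joint's range is limited). The gripper opens to 85 mm and grips with 20 to 120 N. Pads are 22 mm wide; open, the fingers measure 114 mm over their backs; the gripper's body (76 mm by 85 mm) begins 54 mm behind the grasp point. The pads swing forward as they close: fully open they stand 13 mm farther back than shut.
Start: joints at [-1.002, 0.385, 0.008, 0, -1.194, -0.259], TCP at [190.558, -595.22, 231.312] pointing down, gripper open.
Joint ranges: [-3.14, 3.14], [-1.21, 2.06], [-1.07, 1.41], [-3.16, 2.05], [-2.99, -0.16], [-3.1, 3.1]. Speed limits (rad/s): [2.79, 2.79, 3.14, 3.14, 3.14, 3.14].

## Interface

Orientations are given as a unit quaternion [x, y, z, w].
In Python, from bench import arm gives the robot as it stands. The module is installed in compiled form; this text tells all that it offers.
- The arm moves only by the shell command python3 -m handwheel 'ROWS' [OPENING]. ROWS is JSON, a list of rows, each an object of numbers: "x", "y", "z": the shift along the world's x, y, z each as a share of 20 cm, from -1 to 1; "ax", "ay", "az": the turn, a rotation vector about the world's x, y, z each as a share of 90 degrees, from -1 to 1. In form: [{"x": .., "y": .., "z": .., "ax": .., "ay": .., "az": ..}, ...]. A call has exactly 8 rows; each row shifts and turns the commanded pose from where the row before left it; what a row does not reach is not made up. A row lasts 1/10 s, in which the tool goes at most 50 mm and 8.59 degrees, less where a joint would pass 70% of its speed; a pose out of reach is approached as far as the arm can. A call with a number of a shift or a turn outside -1 to 1 is refused whole. A call with a gripper value outside its range is refused whole. OPENING is the opening, from -1 (shut) to 1 (fully open), set as the call begins (- or left out, the last holds). The fingers move at their own pace and stop on an object; the grip force is fixed at half the most. Time passes only in rows, so rows that do not move let the fingers close, or fill a call up. It gives the time, the measured TCP pose, the force, the opening and the grip force at its end, in the units of the state.
- arm.read_state(): the state, without advancing time (a new reading comes with each control period).
- arm.get_image(name): name is "scene" or "side" or "wrist"; returns the picture (420x560x3 uint8, red, green, blue); there is no depth.
- arm.camera_params(name): a dict with "K" (3x3 intrinsics, pixels), "position" and "orientation" of the camera in the world. Camera axes: x right, y down, z forward; pixel columns grow to the right and rows downward; lengths in mm; the calibration is good to about 2 mm. A picture is of the moment at which its call begins: read the wrist's pose just before it. camera_params takes no time and is no camera call; for the wrist camera it gives the pose at the moment of the call.
- arm.job_done(): hands the job in; it is judged then, once.
The state is a dict: "clock": time; "joints": joint angles; "joint_vel": joint speeds; "joint_efforts": joint torques, N m; "position": TCP position; "ee_rot": TCP orientation; "contact_force": force on the tool from outside, world axes, zero at the start; "wrist_torque": the same for the moment, N m; "gripper_width": finger opening in mm; "grasp_force": force on a finger pad.
Only numpy, scipy, OpenCV 4.12 (cv2) and the standard library are available. Lean on these libraries where they do the work, as an engineer would, in place of code of your own. Each camera call takes 0.05 s, during which the arm holds its last target. There are 200 camera calls.

## Working session

There is one attempt and no reset: what is moved stays moved. The work goes in short steps, Python scripts to look and compute and a shell command to move; the robot and the scene stay as the last step left them, time stands still between calls to the robot, and variables do not carry over. Pictures are saved under pics/ and viewed, at most 14 in all, crops included, and the job is handed in when it is done.

```bash
mkdir -p pics
cat > h.py <<'E'
import numpy as np, cv2
from bench import arm
from scipy.spatial.transform import Rotation as R
def snap(n,f):
    p=arm.camera_params(n); im=arm.get_image(n)
    cv2.imwrite('pics/'+f+'.png',cv2.cvtColor(im,cv2.COLOR_RGB2BGR)); np.savez('pics/'+f+'.npz',K=p['K'],t=p['position'],q=p['orientation'])
    return im
def ray(f,u,v,z):
    d=np.load('pics/'+f+'.npz'); r=R.from_quat(d['q']).apply(np.linalg.solve(d['K'],[u,v,1.])); t=d['t']
    return np.round(t+r*(z-t[2])/r[2],1)
def proj(f,P):
    d=np.load('pics/'+f+'.npz'); c=R.from_quat(d['q']).inv().apply(np.atleast_2d(P)-d['t'])@np.array(d['K']).T
    return np.round(c[:,:2]/c[:,2:],1)
E
python3 - <<'E'
from h import *
for n in ('scene','side','wrist'):
    snap(n,n+'0'); p=arm.camera_params(n); print(n,np.round(p['position']),np.round(p['orientation'],3),np.round(p['K'],0).tolist())
print(arm.read_state())
E
```

```text
scene [1256. -200. 1116.] [ 0.782  0.538 -0.183 -0.256] [[481.0, 0.0, 273.0], [0.0, 481.0, 218.0], [0.0, 0.0, 1.0]]
side [-124.  687.  828.] [-0.35   0.825 -0.407  0.176] [[448.0, 0.0, 275.0], [0.0, 448.0, 204.0], [0.0, 0.0, 1.0]]
wrist [ 125. -615.  374.] [0.584 0.8   0.111 0.081] [[360.0, 0.0, 276.0], [0.0, 360.0, 216.0], [0.0, 0.0, 1.0]]
{'clock': 0.15, 'joints': array([-1.00239384e+00,  3.85373897e-01,  6.95400929e-03, -3.47280985e-04,
       -1.19400234e+00, -2.58591150e-01]), 'joint_vel': array([-0.00028827, -0.00231356,  0.00271878,  0.00019753,  0.00064496,
        0.00085817]), 'joint_efforts': array([-2.34893641e-04, -3.92680335e+01,  1.88581520e+01,  4.18860912e+00,
       -3.42823507e-03, -7.92180828e-07]), 'position': array([ 190.42609309, -594.82781025,  230.48280253]), 'ee_rot': array([-1.54223589e-01,  9.88035626e-01,  8.09292941e-04, -1.78851013e-04]), 'contact_force': array([-0.43722391,  0.44270263, -0.04476675]), 'wrist_torque': array([ 0.00852885,  0.05101479, -0.01807748]), 'grasp_force': 0.0, 'gripper_width': 85.02027025147102}
```

View pics/scene0.png

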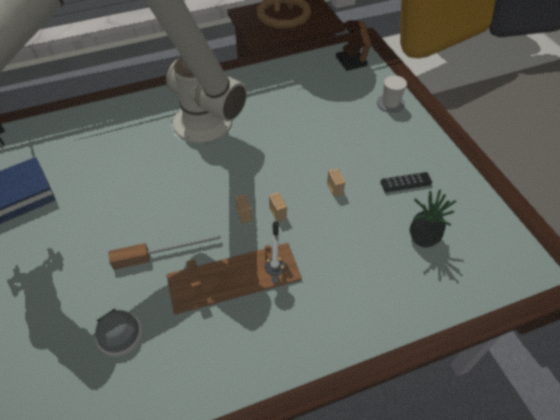

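View pics/side0.png

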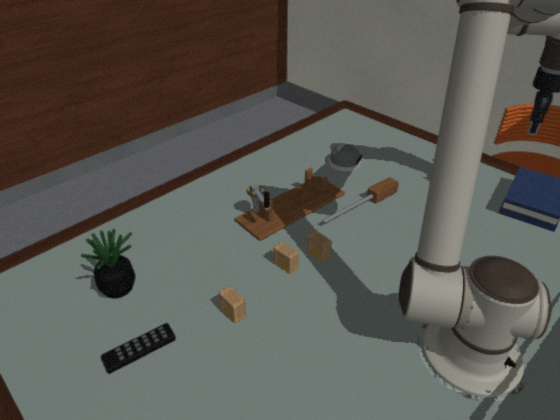

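Run:
```python
from h import *
a=cv2.imread('pics/scene0.png')[160:320,95:360]; cv2.imwrite('pics/c1.png',cv2.convertScaleAbs(cv2.resize(a,None,fx=3,fy=3,interpolation=2),alpha=1.5))
a=cv2.imread('pics/side0.png')[140:330,205:410]; cv2.imwrite('pics/c2.png',cv2.convertScaleAbs(cv2.resize(a,None,fx=3,fy=3,interpolation=2),alpha=1.5))
```

```text
(no output)
```

View pics/c1.png

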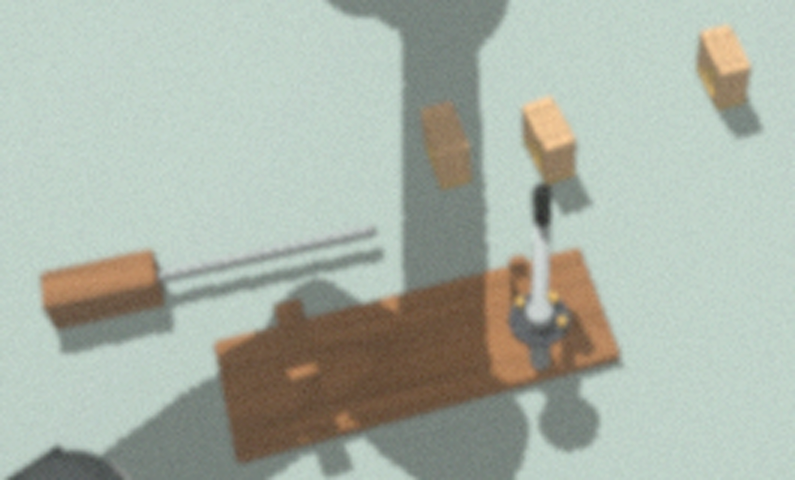

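View pics/c2.png

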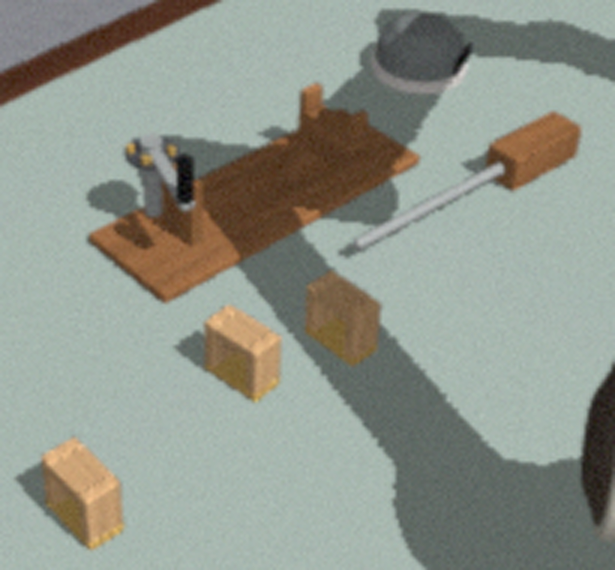

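Run:
```python
from h import *
S=lambda x,y,z: ray('scene0',95+x/3,160+y/3,z)
D=lambda x,y,z: ray('side0',205+x/3,140+y/3,z)
rings={'A':([(422,106),(450,102),(469,148),(441,155)],[(325,271),(307,284),(362,319),(380,304)]),
'B':([(523,105),(552,97),(575,142),(547,152)],[(223,308),(206,321),(260,358),(280,346)]),
'C':([(698,34),(727,27),(749,69),(719,79)],[(62,440),(43,454),(89,491),(121,483)])}
for k,(a,b) in rings.items():
    for n,F,q in(('sc',S,a),('si',D,b)):
        P=np.array([F(*p,56) for p in q]); c=P.mean(0)
        print(k,n,c[:2],np.round(P[:,:2]).tolist())
for n,F,q in (('sc',S,[(217,343),(580,250),(618,358),(240,460)]),('si',D,[(418,158),(165,300),(90,238)])):
    print('base',n,[F(*p,12).tolist() for p in q])
print('bar handle top sc',[S(*p,40).tolist() for p in [(41,273),(152,251),(160,283),(48,301)]],'tip',S(375,232,20),'rod root',S(163,273,20))
print('si top',[D(*p,40).tolist() for p in [(553,114),(580,126),(515,166),(490,153)]],'tip',D(357,247,20),'root',D(503,170,20))
print('peg sc',S(542,188,138),S(541,228,93),'pin',S(540,315,93)); print('peg si',D(185,157,138),D(184,205,93),'pin',D(150,145,93))
print('plant', ray('scene0',428,232,40), 'remote',ray('scene0',406,182,18),'clock',ray('scene0',118,332,30))
```

```text
A sc [430.45    8.325] [[398.0, -4.0], [403.0, 22.0], [462.0, 21.0], [460.0, -6.0]]
A si [424.525   9.45 ] [[456.0, -2.0], [455.0, 22.0], [393.0, 22.0], [394.0, -4.0]]
B sc [461.475 100.75 ] [[431.0, 86.0], [432.0, 115.0], [490.0, 115.0], [492.0, 87.0]]
B si [451.025 105.9  ] [[484.0, 96.0], [482.0, 117.0], [420.0, 116.0], [418.0, 94.0]]
C sc [439.25 291.  ] [[409.0, 278.0], [411.0, 308.0], [468.0, 305.0], [469.0, 273.0]]
C si [433.575 295.5  ] [[463.0, 288.0], [462.0, 307.0], [410.0, 305.0], [400.0, 283.0]]
base sc [[553.4, -247.7, 12.0], [577.2, 86.4, 12.0], [693.9, 75.5, 12.0], [670.2, -255.5, 12.0]]
base si [[542.5, -242.2, 12.0], [562.8, 92.2, 12.0], [678.5, 84.1, 12.0]]
bar handle top sc [[444.7, -376.4, 40.0], [457.1, -279.3, 40.0], [493.3, -279.6, 40.0], [476.3, -375.4, 40.0]] tip [495.7 -84.3  20. ] rod root [ 469.5 -276.3   20. ]
si top [[471.2, -371.7, 40.0], [439.1, -373.1, 40.0], [444.2, -268.3, 40.0], [474.7, -268.5, 40.0]] tip [485.3 -81.1  20. ] root [ 463.  -278.3   20. ]
peg sc [585.2  47.2 138. ] [593.8  42.6  93. ] pin [674.8  10.9  93. ]
peg si [582.7  45.9 138. ] [576.1  54.4  93. ] pin [666.   14.6  93. ]
plant [696.7 446.7  40. ] remote [502.9 495.9  18. ] clock [ 678.3 -394.4   30. ]
```

```bash
python3 -m handwheel '[{"x":0.13,"y":0.2},{"x":0.13,"y":0.2},{"x":0.13,"y":0.2},{"x":0.13,"y":0.2},{"x":0.13,"y":0.2},{"x":0.13,"y":0.2},{"x":0.13,"y":0.2},{"x":0.13,"y":0.2}]' 1
python3 -c "
from h import *
snap('wrist','w1')"
python3 -m handwheel '[{"x":0.12,"y":0.2},{"x":0.12,"y":0.2},{"x":0.12,"y":0.2},{"x":0.12,"y":0.2},{"x":0.12,"y":0.2},{"x":0.1,"y":0.2},{"x":0.1,"y":0.15},{}]'
python3 -c "
from h import *
snap('wrist','w2');s=arm.read_state();print(s['position'],s['joints'])
a=np.hstack([cv2.imread('pics/w1.png'),cv2.imread('pics/w2.png')]);
for n in ('w1','w2'): cv2.imwrite('pics/%sb.png'%n,cv2.convertScaleAbs(cv2.resize(cv2.imread('pics/%s.png'%n),(800,600),interpolation=2),alpha=1.4))
"
```

```text
[ 190.46343331 -594.99291461  230.79267278] [-1.00241906e+00  3.85140637e-01  7.32786092e-03 -1.94955991e-04
 -1.19399864e+00 -2.58598962e-01]invalid input at $[0]: expected keys x, y, z, ax, ay, az
invalid input at $[0]: expected keys x, y, z, ax, ay, az
```

View pics/w1b.png

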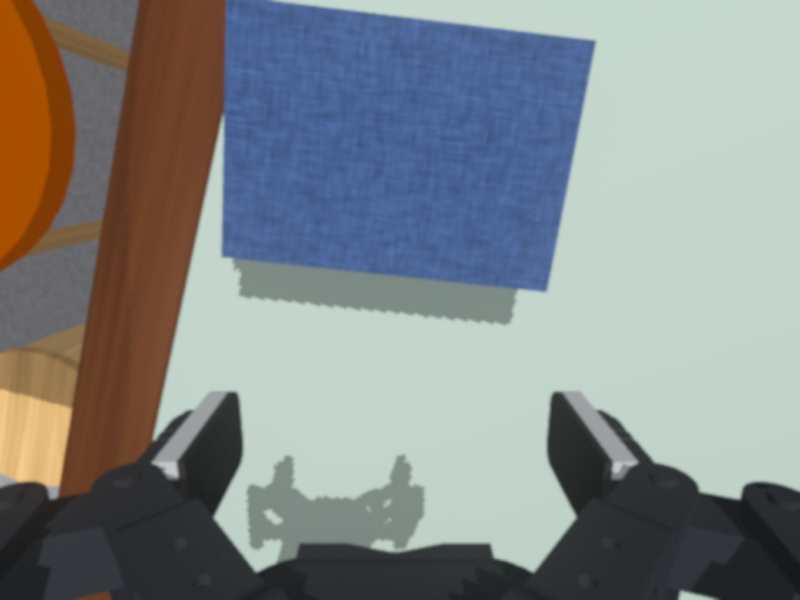

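View pics/w2b.png

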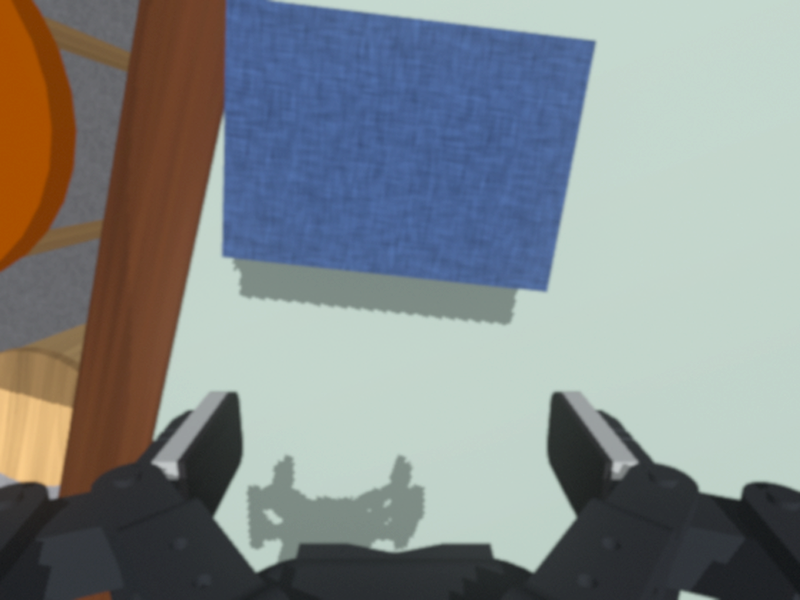

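```bash
python3 -m handwheel '[{"x":0.13,"y":0.2,"z":0,"ax":0,"ay":0,"az":0},{"x":0.13,"y":0.2,"z":0,"ax":0,"ay":0,"az":0},{"x":0.13,"y":0.2,"z":0,"ax":0,"ay":0,"az":0},{"x":0.13,"y":0.2,"z":0,"ax":0,"ay":0,"az":0},{"x":0.13,"y":0.2,"z":0,"ax":0,"ay":0,"az":0},{"x":0.13,"y":0.2,"z":0,"ax":0,"ay":0,"az":0},{"x":0.13,"y":0.2,"z":0,"ax":0,"ay":0,"az":0},{"x":0.13,"y":0.2,"z":0,"ax":0,"ay":0,"az":0}]' 1
python3 -m handwheel '[{"x":0.12,"y":0.2,"z":0,"ax":0,"ay":0,"az":0},{"x":0.12,"y":0.2,"z":0,"ax":0,"ay":0,"az":0},{"x":0.12,"y":0.2,"z":0,"ax":0,"ay":0,"az":0},{"x":0.12,"y":0.2,"z":0,"ax":0,"ay":0,"az":0},{"x":0.12,"y":0.2,"z":0,"ax":0,"ay":0,"az":0},{"x":0.12,"y":0.2,"z":0,"ax":0,"ay":0,"az":0},{"x":0.1,"y":0.15,"z":0,"ax":0,"ay":0,"az":0},{"x":0,"y":0,"z":0,"ax":0,"ay":0,"az":0}]'
python3 -c "
from h import *
snap('wrist','w3');s=arm.read_state();print(s['position'],s['joints'],s['contact_force'])
for n in ('w3',): cv2.imwrite('pics/%sb.png'%n,cv2.convertScaleAbs(cv2.resize(cv2.imread('pics/%s.png'%n),(800,600),interpolation=2),alpha=1.4))
print(proj('w3',[[584,46.5,138],[584,46.5,93]])*800/560, proj('w3',[[427,9,56],[456,103,56],[436,293,56]])*800/560)
"
```

```text
clock: 1.05
position: [399.2, -273.4, 231.6]
ee_rot: [-0.154, 0.988, -0.0, 0.0]
contact_force: [0.6, -0.4, 0.7]
gripper_width: 85.1
grasp_force: 0.0
clock: 1.85
position: [564.6, -1.9, 230.6]
ee_rot: [-0.156, 0.988, 0.0, 0.0]
contact_force: [-1.3, 0.0, -1.5]
gripper_width: 85.3
grasp_force: 0.0
[563.22840595  -3.42204366 230.59312064] [ 2.81514643e-01  2.80955641e-01 -1.46957107e-01 -1.53599158e-04
 -1.14383466e+00 -1.53952891e+00] [-0.68646549 -0.25871389 -0.20914054]
[[473.57142857 377.28571429]
 [462.14285714 346.14285714]] [[486.85714286  54.42857143]
 [617.71428571 159.14285714]
 [914.42857143 226.42857143]]
```

View pics/w3b.png

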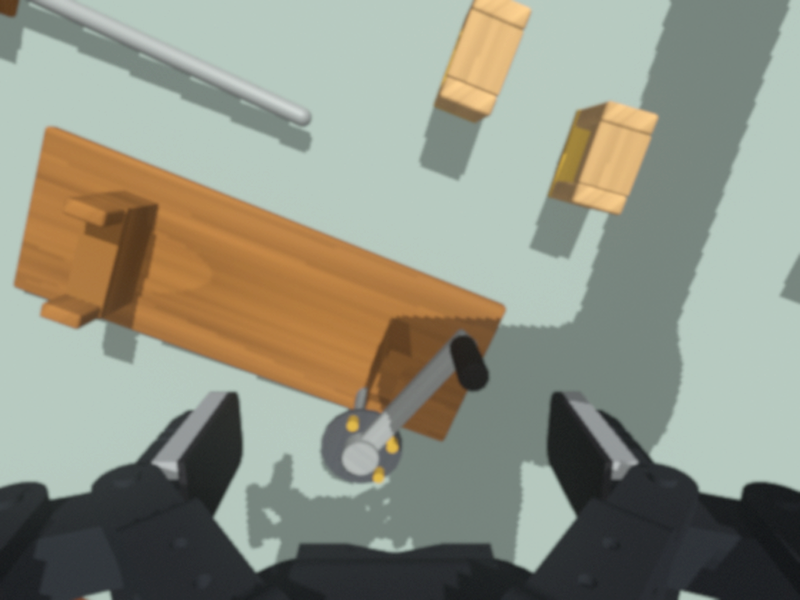

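```bash
python3 -c "
from h import *
k=.7
f=lambda u,v,z: ray('w3',u*k,v*k,z)
print('peg',f(474,373,138),f(458,340,93),'pin',f(360,457,95),'tip',f(304,118,20),'rodleft',f(40,0,20))
print('A',f(484,50,56),'B',f(616,157,56), 'Bedges',f(658,115,56),f(622,213,56),f(610,102,56),f(575,195,56))
print('A edges', f(531,13,56),f(495,98,56),f(442,82,56),f(474,2,56))
print('base',f(50,127,12),f(505,305,12),f(443,440,12),f(15,286,12))
"
```

```text
peg [581.8  45.9 138. ] [581.2  43.   93. ] pin [670.6  11.2  95. ] tip [490.4 -86.6  20. ] rodleft [ 474.8 -257.9   20. ]
A [425.3   6.7  56. ] B [455.2 101.5  56. ] Bedges [426.3 114.9  56. ] [484.  118.8  56. ] [428.5  85.4  56. ] [483.   87.2  56. ]
A edges [399.9  24.8  56. ] [446.9  21.6  56. ] [448.3 -10.2  56. ] [404.6  -7.   56. ]
base [ 547.8 -247.1   12. ] [568.9  85.2  12. ] [686.9  79.   12. ] [ 664.9 -256.5   12. ]
```

```bash
python3 -m handwheel '[{"x":0.024,"y":0.063,"z":0,"ax":0,"ay":0,"az":0},{"x":0.024,"y":0.063,"z":0,"ax":0,"ay":0,"az":0},{"x":0.024,"y":0.063,"z":0,"ax":0,"ay":0,"az":0},{"x":0.024,"y":0.063,"z":0,"ax":0,"ay":0,"az":0},{"x":0,"y":0,"z":-0.16,"ax":0,"ay":0,"az":0},{"x":0,"y":0,"z":-0.16,"ax":0,"ay":0,"az":0},{"x":0,"y":0,"z":-0.16,"ax":0,"ay":0,"az":0},{"x":0,"y":0,"z":-0.16,"ax":0,"ay":0,"az":0}]' 1
python3 -m handwheel '[{"x":0,"y":0,"z":0,"ax":0,"ay":0,"az":0},{"x":0,"y":0,"z":0,"ax":0,"ay":0,"az":0},{"x":0,"y":0,"z":0,"ax":0,"ay":0,"az":0},{"x":0,"y":0,"z":0,"ax":0,"ay":0,"az":0},{"x":0,"y":0,"z":0,"ax":0,"ay":0,"az":0},{"x":0,"y":0,"z":0,"ax":0,"ay":0,"az":0},{"x":0,"y":0,"z":0,"ax":0,"ay":0,"az":0},{"x":0,"y":0,"z":0,"ax":0,"ay":0,"az":0}]' -1
python3 -c "
import numpy as np
p=np.array([669.5,12])
for a in np.linspace(159,86.3,9): t=np.radians(a); print(np.round(p+93*np.array([np.cos(t),np.sin(t)]),1))"
```

```text
clock: 2.7
position: [582.0, 45.8, 102.4]
ee_rot: [-0.154, 0.988, 0.0, 0.0]
contact_force: [0.9, -0.1, -1.4]
gripper_width: 85.5
grasp_force: 0.0
clock: 3.5
position: [582.7, 45.4, 105.1]
ee_rot: [-0.155, 0.988, 0.0, 0.002]
contact_force: [-0.9, 0.8, 6.7]
gripper_width: 14.5
grasp_force: 58.5
[582.7  45.3]
[589.   58.6]
[597.4  70.7]
[607.6  81.4]
[619.3  90.3]
[632.3  97.2]
[646.3 102. ]
[660.8 104.6]
[675.5 104.8]
```

```bash
python3 -m handwheel '[{"x":0.032,"y":0.066,"z":0.01,"ax":0,"ay":0,"az":-0.094},{"x":0.042,"y":0.06,"z":0,"ax":0,"ay":0,"az":-0.094},{"x":0.051,"y":0.054,"z":0,"ax":0,"ay":0,"az":-0.094},{"x":0.058,"y":0.044,"z":0,"ax":0,"ay":0,"az":-0.094},{"x":0.065,"y":0.035,"z":0,"ax":0,"ay":0,"az":-0.094},{"x":0.07,"y":0.024,"z":0,"ax":0,"ay":0,"az":-0.094},{"x":0.072,"y":0.013,"z":0,"ax":0,"ay":0,"az":-0.094},{"x":0.074,"y":0.001,"z":0,"ax":0,"ay":0,"az":-0.094}]'
python3 -m handwheel '[{"x":0,"y":0,"z":0,"ax":0,"ay":0,"az":0},{"x":0,"y":0,"z":0,"ax":0,"ay":0,"az":0},{"x":0,"y":0,"z":0,"ax":0,"ay":0,"az":0},{"x":0,"y":0,"z":0,"ax":0,"ay":0,"az":0},{"x":0,"y":0,"z":0,"ax":0,"ay":0,"az":0},{"x":0,"y":0,"z":0,"ax":0,"ay":0,"az":0},{"x":0,"y":0,"z":0,"ax":0,"ay":0,"az":0},{"x":0,"y":0,"z":0,"ax":0,"ay":0,"az":0}]'
```

```text
clock: 4.3
position: [673.0, 104.5, 105.2]
ee_rot: [0.426, 0.905, -0.001, -0.002]
contact_force: [-5.8, -0.1, 3.6]
gripper_width: 14.1
grasp_force: 60.4
clock: 5.1
position: [673.0, 104.5, 105.2]
ee_rot: [0.422, 0.907, -0.001, -0.001]
contact_force: [-6.0, 0.4, 2.8]
gripper_width: 14.4
grasp_force: 60.3
```

```bash
python3 -m handwheel '[{"x":0.006,"y":0,"z":0,"ax":0,"ay":0,"az":0},{"x":0.005,"y":0,"z":0,"ax":0,"ay":0,"az":0},{"x":0,"y":0,"z":0,"ax":0,"ay":0,"az":0},{"x":0,"y":0,"z":0,"ax":0,"ay":0,"az":0},{"x":0,"y":0,"z":0,"ax":0,"ay":0,"az":0},{"x":0,"y":0,"z":0,"ax":0,"ay":0,"az":0},{"x":0,"y":0,"z":0,"ax":0,"ay":0,"az":0},{"x":0,"y":0,"z":0,"ax":0,"ay":0,"az":0}]'
python3 -m handwheel '[{"x":0,"y":0,"z":0,"ax":0,"ay":0,"az":0},{"x":0,"y":0,"z":0,"ax":0,"ay":0,"az":0},{"x":0,"y":0,"z":0,"ax":0,"ay":0,"az":0},{"x":0,"y":0,"z":0,"ax":0,"ay":0,"az":0},{"x":0,"y":0,"z":0.15,"ax":0,"ay":0,"az":0},{"x":0,"y":0,"z":0.2,"ax":0,"ay":0,"az":0},{"x":0,"y":0,"z":0.2,"ax":0,"ay":0,"az":0.09},{"x":0,"y":0,"z":0.1,"ax":0,"ay":0,"az":0.09}]' 1
python3 -m handwheel '[{"x":-0.02,"y":0,"z":0,"ax":0,"ay":0,"az":0.094},{"x":-0.02,"y":0,"z":0,"ax":0,"ay":0,"az":0.094},{"x":-0.02,"y":0,"z":0,"ax":0,"ay":0,"az":0.094},{"x":-0.02,"y":0,"z":0,"ax":0,"ay":0,"az":0.094},{"x":-0.02,"y":0,"z":0,"ax":0,"ay":0,"az":0.094},{"x":-0.02,"y":0,"z":0,"ax":0,"ay":0,"az":0.094},{"x":-0.02,"y":0,"z":0,"ax":0,"ay":0,"az":0.094},{"x":-0.02,"y":0,"z":0,"ax":0,"ay":0,"az":0.094}]'
python3 -m handwheel '[{"x":0,"y":0,"z":0,"ax":0,"ay":0,"az":0.094},{"x":0,"y":0,"z":0,"ax":0,"ay":0,"az":0.094},{"x":0,"y":0,"z":0,"ax":0,"ay":0,"az":0.094},{"x":0,"y":0,"z":0,"ax":0,"ay":0,"az":0.094},{"x":0,"y":0,"z":0,"ax":0,"ay":0,"az":0.094},{"x":0,"y":0,"z":0,"ax":0,"ay":0,"az":0.08},{"x":0,"y":0,"z":0,"ax":0,"ay":0,"az":0},{"x":0,"y":0,"z":0,"ax":0,"ay":0,"az":0}]'
python3 -c "
from h import *
snap('wrist','w4');s=arm.read_state();print(s['position'],s['joints'],s['contact_force'])
cv2.imwrite('pics/w4b.png',cv2.convertScaleAbs(cv2.resize(cv2.imread('pics/w4.png'),(800,600),interpolation=2),alpha=1.4))
print(proj('w4',[[675.5,104.8,138],[675.5,104.8,93],[669.5,12,95]])*800/560)
"
```

```text
clock: 5.9
position: [674.3, 104.4, 105.2]
ee_rot: [0.422, 0.906, -0.001, -0.002]
contact_force: [-7.3, 1.3, 4.7]
gripper_width: 14.5
grasp_force: 60.5
clock: 6.7
position: [678.5, 104.7, 240.1]
ee_rot: [0.287, 0.958, 0.002, 0.003]
contact_force: [0.1, -0.4, 0.5]
gripper_width: 85.3
grasp_force: 0.0
clock: 7.5
position: [644.8, 104.6, 235.3]
ee_rot: [-0.295, 0.955, -0.0, 0.0]
contact_force: [-0.9, 0.1, 0.7]
gripper_width: 85.3
grasp_force: 0.0
clock: 8.3
position: [644.8, 104.6, 235.3]
ee_rot: [-0.665, 0.747, -0.0, 0.0]
contact_force: [0.2, -0.0, 0.7]
gripper_width: 85.4
grasp_force: 0.0
[644.8160221  104.57570081 235.2774321 ] [ 4.07937495e-01  4.30618285e-01  8.98766542e-02  5.38157995e-05
 -1.22995422e+00 -5.24378864e-01] [ 0.03680857 -0.11627294 -0.32044241]
[[332.14285714 316.42857143]
 [341.28571429 294.        ]
 [326.42857143 121.42857143]]
```

View pics/w4b.png

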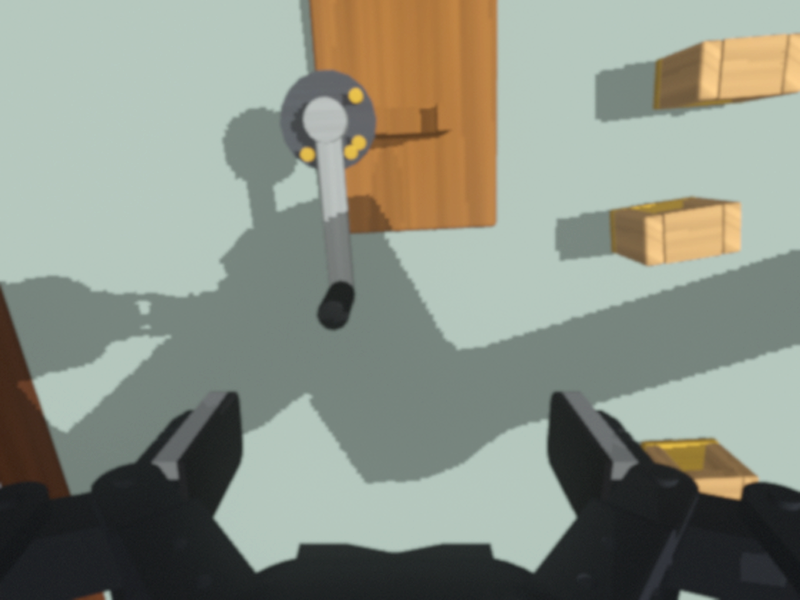

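```bash
python3 -c "
from h import *
k=.7
f=lambda u,v,z: ray('w4',u*k,v*k,z)[:2]
g=lambda a,b: np.degrees(np.arctan2(*(b-a)[::-1]))
e1,e2,e3=f(497,5,12),f(495,225,12),f(350,233,12); print(e1,e2,e3,g(e1,e2),g(e2,e3))
p=f(325,120,95);q=f(341,288,93);t=f(332,313,138);print(p,q,t,g(p,q),g(p,t))
l1,l2=f(318,135,93),f(331,280,93); r1,r2=f(341,135,93),f(355,280,93);print(g(l1,l2),g(r1,r2))
print('B',[f(*c,56) for c in [(641,212),(740,203),(740,254),(648,265)]],'A',[f(*c,56) for c in [(703,42),(799,33),(799,93),(703,101)]])
"
```

```text
[561.  -51.4] [571.1  87. ] [673.8  80.6] 85.82613184527148 -3.5659144346091263
[670.2  11.2] [675.1 101.3] [675.3 103. ] 86.88709182737259 86.82016988013582
86.40537341411068 87.51044707800087
B [array([488.7,  83.5]), array([428.3,  85.1]), array([426.2, 117.3]), array([483.9, 117.6])] A [array([455. ,  -8.5]), array([401.2,  -6.8]), array([398.2,  25.3]), array([453.6,  23.2])]
```

```bash
python3 -m handwheel '[{"x":-0.109,"y":-0.209,"z":0,"ax":0,"ay":0,"az":0},{"x":-0.109,"y":-0.209,"z":0,"ax":0,"ay":0,"az":0},{"x":-0.109,"y":-0.209,"z":0,"ax":0,"ay":0,"az":0},{"x":-0.109,"y":-0.209,"z":0,"ax":0,"ay":0,"az":0},{"x":-0.109,"y":-0.209,"z":0,"ax":0,"ay":0,"az":0},{"x":-0.109,"y":-0.209,"z":0,"ax":0,"ay":0,"az":0},{"x":-0.109,"y":-0.209,"z":0,"ax":0,"ay":0,"az":0},{"x":-0.109,"y":-0.209,"z":0,"ax":0,"ay":0,"az":0}]'
python3 -m handwheel '[{"x":0,"y":0,"z":0,"ax":0,"ay":0,"az":0},{"x":0,"y":0,"z":0,"ax":0,"ay":0,"az":0},{"x":0,"y":0,"z":0,"ax":0,"ay":0,"az":0},{"x":0,"y":0,"z":0,"ax":0,"ay":0,"az":0},{"x":0,"y":0,"z":0,"ax":0,"ay":0,"az":0},{"x":0,"y":0,"z":0,"ax":0,"ay":0,"az":0},{"x":0,"y":0,"z":0,"ax":0,"ay":0,"az":0},{"x":0,"y":0,"z":0,"ax":0,"ay":0,"az":0}]'
python3 -c "
from h import *
snap('wrist','w5');s=arm.read_state();print(s['position'],s['joints'],s['ee_rot'])
cv2.imwrite('pics/w5b.png',cv2.convertScaleAbs(cv2.resize(cv2.imread('pics/w5.png'),(800,600),interpolation=2),alpha=1.4))
"
```

```text
clock: 9.15
position: [469.3, -231.3, 235.8]
ee_rot: [-0.665, 0.747, -0.0, 0.0]
contact_force: [0.3, -0.1, 0.8]
gripper_width: 85.7
grasp_force: 0.0
clock: 9.95
position: [470.5, -229.6, 235.3]
ee_rot: [-0.666, 0.746, 0.0, -0.0]
contact_force: [0.0, -0.7, 0.8]
gripper_width: 85.4
grasp_force: 0.0
[ 470.45190126 -229.6535436   235.27783071] [-1.43923858e-01  2.08976041e-01 -2.32525105e-01  1.25474901e-05
 -1.12936820e+00  2.99291456e-02] [-6.65679105e-01  7.46238117e-01  2.43138132e-05 -2.78225259e-05]
```

View pics/w5b.png

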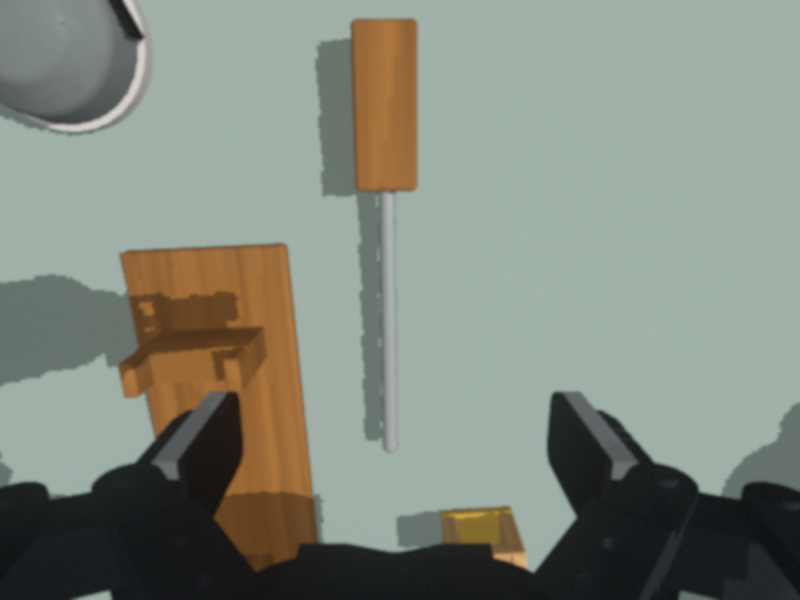

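```bash
python3 -c "
from h import *
k=.7
f=lambda u,v,z: ray('w5',u*k,v*k,z)[:2]
r,t=f(388,192,20),f(391,449,20); print('root',r,'tip',t,np.degrees(np.arctan2(*(t-r))))
c=[f(*p,40) for p in [(354,20),(416,20),(416,186),(358,187)]]; print(np.round(c,1), np.mean(c,0))
print('saddle', f(140,250,12),f(286,245,12)); 
for a in ((120,365),(262,330)): print(f(*a,79))
"
```

```text
root [ 469.2 -279.1] tip [489.9 -83.2] 6.031842058123932
[[ 477.1 -380.8]
 [ 440.8 -376.7]
 [ 450.5 -281.8]
 [ 487.5 -285.4]] [ 463.975 -331.175]
saddle [ 650.7 -258.6] [ 546.1 -250.2]
[ 646.7 -196.4]
[ 554.4 -208.9]
```

```bash
python3 -m handwheel '[{"x":-0.014,"y":-0.193,"z":0,"ax":0,"ay":0,"az":0},{"x":-0.014,"y":-0.192,"z":0,"ax":0,"ay":0,"az":0},{"x":-0.013,"y":-0.192,"z":-0.05,"ax":0,"ay":0,"az":0},{"x":0,"y":0,"z":-0.2,"ax":0,"ay":0,"az":0},{"x":0,"y":0,"z":-0.2,"ax":0,"ay":0,"az":0},{"x":0,"y":0,"z":-0.2,"ax":0,"ay":0,"az":0},{"x":0,"y":0,"z":-0.2,"ax":0,"ay":0,"az":0},{"x":0,"y":0,"z":-0.1,"ax":0,"ay":0,"az":0}]'
python3 -m handwheel '[{"x":0,"y":0,"z":-0.1,"ax":0,"ay":0,"az":0},{"x":0,"y":0,"z":-0.07,"ax":0,"ay":0,"az":0},{"x":0,"y":0,"z":-0.01,"ax":0,"ay":0,"az":0},{"x":0,"y":0,"z":-0.01,"ax":0,"ay":0,"az":0},{"x":0,"y":0,"z":-0.01,"ax":0,"ay":0,"az":0},{"x":0,"y":0,"z":-0.01,"ax":0,"ay":0,"az":0},{"x":0,"y":0,"z":-0.01,"ax":0,"ay":0,"az":0},{"x":0,"y":0,"z":0,"ax":0,"ay":0,"az":0}]'
```

```text
clock: 10.8
position: [460.1, -344.4, 41.7]
ee_rot: [-0.665, 0.747, 0.003, -0.001]
contact_force: [-1.4, 1.0, 0.0]
gripper_width: 85.5
grasp_force: 0.0
clock: 11.6
position: [462.2, -345.2, 1.5]
ee_rot: [-0.666, 0.746, -0.0, 0.0]
contact_force: [-0.8, 0.2, 0.0]
gripper_width: 85.2
grasp_force: 0.0
```

```bash
python3 -m handwheel '[{"x":0,"y":0,"z":0.02,"ax":0,"ay":0,"az":0},{"x":0,"y":0,"z":0.016,"ax":0,"ay":0,"az":0},{"x":0,"y":0,"z":0,"ax":0,"ay":0,"az":0},{"x":0,"y":0,"z":0,"ax":0,"ay":0,"az":0},{"x":0,"y":0,"z":0,"ax":0,"ay":0,"az":0},{"x":0,"y":0,"z":0,"ax":0,"ay":0,"az":0},{"x":0,"y":0,"z":0,"ax":0,"ay":0,"az":0},{"x":0,"y":0,"z":0,"ax":0,"ay":0,"az":0}]'
python3 -m handwheel '[{"x":0,"y":0,"z":0,"ax":0,"ay":0,"az":0},{"x":0,"y":0,"z":0,"ax":0,"ay":0,"az":0},{"x":0,"y":0,"z":0,"ax":0,"ay":0,"az":0},{"x":0,"y":0,"z":0,"ax":0,"ay":0,"az":0},{"x":0,"y":0,"z":0,"ax":0,"ay":0,"az":0},{"x":0,"y":0,"z":0,"ax":0,"ay":0,"az":0},{"x":0,"y":0,"z":0,"ax":0,"ay":0,"az":0},{"x":0,"y":0,"z":0,"ax":0,"ay":0,"az":0}]' -1
```

```text
clock: 12.4
position: [462.1, -345.2, 8.4]
ee_rot: [-0.666, 0.746, 0.0, -0.0]
contact_force: [-0.2, 0.2, 0.5]
gripper_width: 85.5
grasp_force: 0.0
clock: 13.2
position: [462.6, -345.4, 8.8]
ee_rot: [-0.666, 0.746, -0.0, 0.0]
contact_force: [1.0, 1.6, 2.7]
gripper_width: 39.3
grasp_force: 61.8
```

```bash
python3 -m handwheel '[{"x":0,"y":0,"z":0.15,"ax":0,"ay":0,"az":0},{"x":0,"y":0,"z":0.1,"ax":0,"ay":0,"az":0.033},{"x":-0.05,"y":0.07,"z":0,"ax":0,"ay":0,"az":0.034},{"x":-0.05,"y":0.07,"z":0,"ax":0,"ay":0,"az":0},{"x":-0.048,"y":0.062,"z":0,"ax":0,"ay":0,"az":0},{"x":0,"y":0,"z":-0.11,"ax":0,"ay":0,"az":0},{"x":0,"y":0,"z":-0.11,"ax":0,"ay":0,"az":0},{"x":0,"y":0,"z":0,"ax":0,"ay":0,"az":0}]'
python3 -m handwheel '[{"x":0,"y":0,"z":0,"ax":0,"ay":0,"az":0},{"x":0,"y":0,"z":0,"ax":0,"ay":0,"az":0},{"x":0,"y":0,"z":0,"ax":0,"ay":0,"az":0},{"x":0,"y":0,"z":0,"ax":0,"ay":0,"az":0},{"x":0,"y":0,"z":0,"ax":0,"ay":0,"az":0},{"x":0,"y":0,"z":0,"ax":0,"ay":0,"az":0},{"x":0,"y":0,"z":0,"ax":0,"ay":0,"az":0},{"x":0,"y":0,"z":0,"ax":0,"ay":0,"az":0}]'
python3 -c "
from h import *
snap('side','s2'); snap('scene','sc2')
s=arm.read_state();print(s['position'],s['joints'])
a=cv2.resize(cv2.imread('pics/s2.png')[170:330,205:405],None,fx=3,fy=3,interpolation=2)
b=cv2.resize(cv2.imread('pics/sc2.png')[160:290,95:360],None,fx=3,fy=3,interpolation=2)
cv2.imwrite('pics/s2b.png',cv2.convertScaleAbs(a,alpha=1.5)); cv2.imwrite('pics/sc2b.png',cv2.convertScaleAbs(b,alpha=1.5))
P=[[433,-40,26],[433,-240,26]];print((proj('s2',P)-[205,170])*3,(proj('sc2',P)-[95,160])*3)
"
```

```text
clock: 14.0
position: [429.4, -303.5, 11.5]
ee_rot: [-0.704, 0.711, 0.004, -0.002]
contact_force: [-1.1, -0.4, -1.3]
gripper_width: 39.1
grasp_force: 61.4
clock: 14.8
position: [432.6, -304.8, 14.5]
ee_rot: [-0.704, 0.71, -0.0, -0.0]
contact_force: [0.1, -0.1, -1.3]
gripper_width: 39.1
grasp_force: 61.4
[ 432.54283108 -304.82877148   14.50889023] [-3.07120607e-01  4.88360719e-01 -4.78792500e-01  5.55212818e-06
 -6.03693748e-01  2.98007715e-01]
[[371.1 198.9]
 [505.2 104.4]] [[399.9 163.5]
 [192.3 226.2]]
```

View pics/s2b.png

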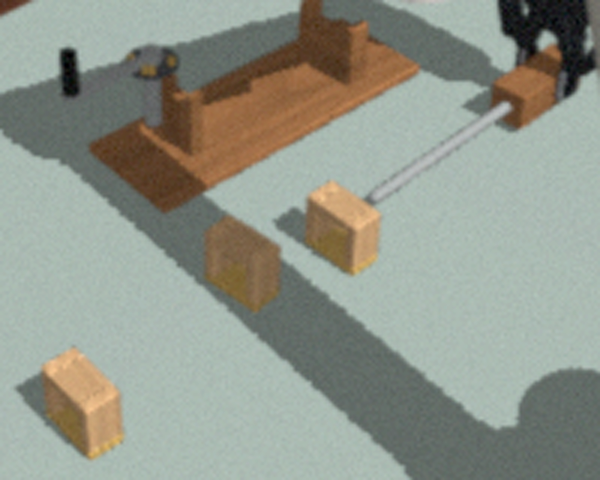

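```bash
python3 -m handwheel '[{"x":-0.008,"y":0.07,"z":0,"ax":0,"ay":0,"az":0},{"x":0,"y":0.07,"z":0,"ax":0,"ay":0,"az":0},{"x":0,"y":0.07,"z":0,"ax":0,"ay":0,"az":0},{"x":0,"y":0.07,"z":0,"ax":0,"ay":0,"az":0},{"x":0,"y":0.07,"z":0,"ax":0,"ay":0,"az":0},{"x":0,"y":0.07,"z":0,"ax":0,"ay":0,"az":0},{"x":0,"y":0.07,"z":0,"ax":0,"ay":0,"az":0},{"x":0,"y":0.035,"z":0,"ax":0,"ay":0,"az":0}]'
python3 -m handwheel '[{"x":0,"y":0,"z":0,"ax":0,"ay":0,"az":0},{"x":0.015,"y":0,"z":0,"ax":0,"ay":0,"az":0},{"x":0.015,"y":0,"z":0,"ax":0,"ay":0,"az":0},{"x":0.015,"y":0,"z":0,"ax":0,"ay":0,"az":0},{"x":0.015,"y":0,"z":0,"ax":0,"ay":0,"az":0},{"x":0.015,"y":0,"z":0,"ax":0,"ay":0,"az":0},{"x":0.015,"y":0,"z":0,"ax":0,"ay":0,"az":0},{"x":0.01,"y":0,"z":0,"ax":0,"ay":0,"az":0}]'
python3 -c "
from h import *
snap('side','s3'); snap('scene','sc3')
a=cv2.resize(cv2.imread('pics/s3.png')[190:310,205:405],None,fx=2.9,fy=2.9,interpolation=2)
b=cv2.resize(cv2.imread('pics/sc3.png')[170:260,170:370],None,fx=2.9,fy=2.9,interpolation=2)
cv2.imwrite('pics/s3b.png',cv2.convertScaleAbs(np.vstack([a,b]),alpha=1.5))"
```

```text
clock: 15.7
position: [430.9, -198.2, 14.6]
ee_rot: [-0.705, 0.71, 0.0, -0.0]
contact_force: [0.2, -0.4, -1.7]
gripper_width: 39.1
grasp_force: 61.4
clock: 16.5
position: [451.3, -199.9, 14.5]
ee_rot: [-0.704, 0.71, -0.0, 0.0]
contact_force: [-1.3, -0.1, -0.7]
gripper_width: 38.9
grasp_force: 61.3
```

View pics/s3b.png

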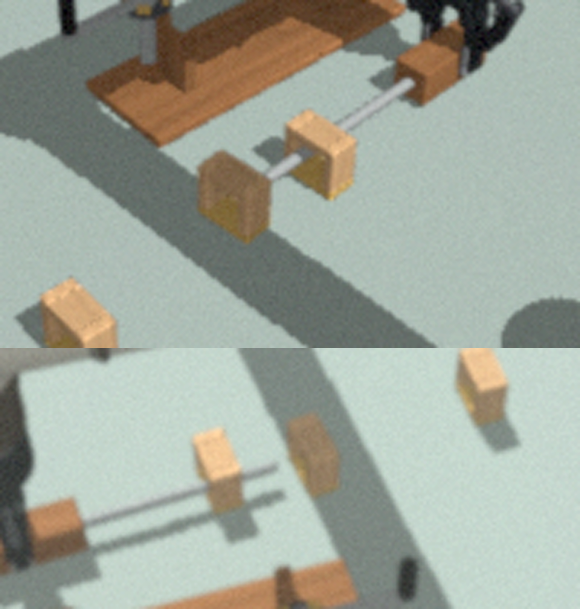

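```bash
python3 -m handwheel '[{"x":0,"y":0.08,"z":0,"ax":0,"ay":0,"az":0},{"x":0,"y":0.08,"z":0,"ax":0,"ay":0,"az":0},{"x":0,"y":0.08,"z":0,"ax":0,"ay":0,"az":0},{"x":0,"y":0.08,"z":0,"ax":0,"ay":0,"az":0},{"x":0,"y":0.08,"z":0,"ax":0,"ay":0,"az":0},{"x":0,"y":0.08,"z":0,"ax":0,"ay":0,"az":0},{"x":0,"y":0.08,"z":0,"ax":0,"ay":0,"az":0},{"x":0,"y":0.065,"z":0,"ax":0,"ay":0,"az":0}]'
python3 -m handwheel '[{"x":-0.01,"y":0,"z":0,"ax":0,"ay":0,"az":0},{"x":-0.015,"y":0.05,"z":0,"ax":0,"ay":0,"az":0},{"x":-0.015,"y":0.05,"z":0,"ax":0,"ay":0,"az":0},{"x":-0.015,"y":0.05,"z":0,"ax":0,"ay":0,"az":0},{"x":0,"y":0.05,"z":0,"ax":0,"ay":0,"az":0},{"x":0,"y":0.05,"z":0,"ax":0,"ay":0,"az":0},{"x":0,"y":0.05,"z":0,"ax":0,"ay":0,"az":0},{"x":0,"y":0.05,"z":0,"ax":0,"ay":0,"az":0}]'
python3 -c "
from h import *
snap('side','s4'); snap('scene','sc4')
a=cv2.resize(cv2.imread('pics/s4.png')[190:330,205:405],None,fx=2.5,fy=2.5,interpolation=2)
b=cv2.resize(cv2.imread('pics/sc4.png')[160:250,170:370],None,fx=2.5,fy=2.5,interpolation=2)
cv2.imwrite('pics/s4b.png',cv2.convertScaleAbs(np.vstack([a,b]),alpha=1.5))"
```

```text
clock: 17.4
position: [451.2, -74.0, 14.7]
ee_rot: [-0.704, 0.71, -0.0, 0.0]
contact_force: [-0.4, 0.9, -1.5]
gripper_width: 39.1
grasp_force: 61.4
clock: 18.2
position: [439.9, -4.0, 14.5]
ee_rot: [-0.704, 0.71, 0.0, -0.0]
contact_force: [0.3, -1.5, -1.5]
gripper_width: 39.3
grasp_force: 61.4
```

View pics/s4b.png

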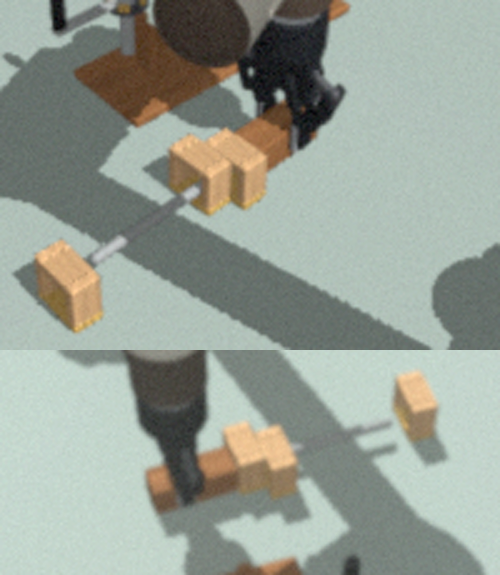

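```bash
python3 -m handwheel '[{"x":-0.005,"y":0.08,"z":0,"ax":0,"ay":0,"az":0},{"x":-0.005,"y":0.08,"z":0,"ax":0,"ay":0,"az":0},{"x":0,"y":0.08,"z":0,"ax":0,"ay":0,"az":0},{"x":0,"y":0.08,"z":0,"ax":0,"ay":0,"az":0},{"x":0,"y":0.08,"z":0,"ax":0,"ay":0,"az":0},{"x":0,"y":0.08,"z":0,"ax":0,"ay":0,"az":0},{"x":0,"y":0.08,"z":0,"ax":0,"ay":0,"az":0},{"x":0,"y":0.04,"z":0,"ax":0,"ay":0,"az":0}]'
python3 -m handwheel '[{"x":0,"y":0,"z":0,"ax":0,"ay":0,"az":0},{"x":0,"y":0,"z":0,"ax":0,"ay":0,"az":0},{"x":0,"y":0,"z":0.01,"ax":0,"ay":0,"az":0},{"x":0,"y":0,"z":0.01,"ax":0,"ay":0,"az":0},{"x":0,"y":0,"z":0.02,"ax":0,"ay":0,"az":0},{"x":0,"y":0,"z":0.02,"ax":0,"ay":0,"az":0},{"x":0,"y":0,"z":0.02,"ax":0,"ay":0,"az":0},{"x":0,"y":0,"z":0.02,"ax":0,"ay":0,"az":0}]'
python3 -m handwheel '[{"x":0,"y":0,"z":0.03,"ax":0,"ay":0,"az":0},{"x":0,"y":0,"z":0.05,"ax":0,"ay":0,"az":0},{"x":0,"y":0,"z":0.05,"ax":0,"ay":0,"az":0},{"x":0,"y":0,"z":0.05,"ax":0,"ay":0,"az":0},{"x":0,"y":0,"z":0.05,"ax":0,"ay":0,"az":0},{"x":0,"y":0,"z":0.05,"ax":0,"ay":0,"az":0},{"x":0,"y":0,"z":0,"ax":0,"ay":0,"az":0},{"x":0,"y":0,"z":0,"ax":0,"ay":0,"az":0}]'
python3 -c "
from h import *
snap('side','s5'); snap('scene','sc5')
a=cv2.resize(cv2.imread('pics/s5.png')[180:330,175:375],None,fx=2.5,fy=2.5,interpolation=2)
b=cv2.resize(cv2.imread('pics/sc5.png')[140:220,210:410],None,fx=2.5,fy=2.5,interpolation=2)
cv2.imwrite('pics/s5b.png',cv2.convertScaleAbs(np.vstack([a,b]),alpha=1.5))"
```

```text
clock: 19.1
position: [438.0, 116.0, 14.5]
ee_rot: [-0.704, 0.71, -0.0, -0.0]
contact_force: [0.1, -1.1, -0.7]
gripper_width: 39.2
grasp_force: 61.4
clock: 19.9
position: [437.5, 114.8, 34.7]
ee_rot: [-0.704, 0.71, 0.0, -0.001]
contact_force: [1.1, 0.4, -3.9]
gripper_width: 38.9
grasp_force: 61.1
clock: 20.7
position: [437.9, 115.2, 90.7]
ee_rot: [-0.704, 0.71, 0.0, 0.0]
contact_force: [-0.4, -0.2, -4.1]
gripper_width: 38.9
grasp_force: 61.1
```

View pics/s5b.png

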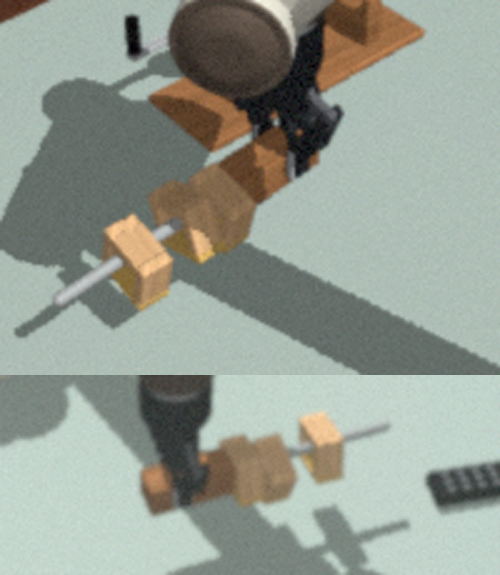

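```bash
python3 -m handwheel '[{"x":0,"y":-0.03,"z":0.02,"ax":0,"ay":0,"az":0},{"x":0,"y":-0.06,"z":0.03,"ax":0,"ay":0,"az":0},{"x":0,"y":-0.1,"z":0.04,"ax":0,"ay":0,"az":0},{"x":0,"y":-0.12,"z":0.04,"ax":0,"ay":0,"az":0},{"x":0,"y":-0.12,"z":0.04,"ax":0,"ay":0,"az":0},{"x":0,"y":-0.12,"z":0.04,"ax":0,"ay":0,"az":0},{"x":0,"y":-0.12,"z":0.03,"ax":0,"ay":0,"az":0},{"x":0,"y":-0.12,"z":0.01,"ax":0,"ay":0,"az":0}]'
python3 -m handwheel '[{"x":0,"y":-0.12,"z":0,"ax":0,"ay":0,"az":-0.007},{"x":0,"y":-0.12,"z":0,"ax":0,"ay":0,"az":-0.01},{"x":0,"y":-0.12,"z":0,"ax":0,"ay":0,"az":-0.01},{"x":0,"y":-0.12,"z":0,"ax":0,"ay":0,"az":-0.01},{"x":0,"y":-0.12,"z":0,"ax":0,"ay":0,"az":0},{"x":0,"y":-0.12,"z":0,"ax":0,"ay":0,"az":0},{"x":0,"y":-0.1,"z":0,"ax":0,"ay":0,"az":0},{"x":0,"y":-0.065,"z":0,"ax":0,"ay":0,"az":0}]'
python3 -m handwheel '[{"x":0.03,"y":0,"z":0,"ax":0,"ay":0,"az":0},{"x":0.07,"y":0,"z":0,"ax":0,"ay":0,"az":0},{"x":0.12,"y":0,"z":0,"ax":0,"ay":0,"az":0},{"x":0.14,"y":0,"z":0,"ax":0,"ay":0,"az":0},{"x":0.14,"y":0,"z":0,"ax":0,"ay":0,"az":0},{"x":0.14,"y":0,"z":0,"ax":0,"ay":0,"az":0},{"x":0.12,"y":0,"z":0,"ax":0,"ay":0,"az":0},{"x":0.09,"y":0,"z":0,"ax":0,"ay":0,"az":0}]'
python3 -m handwheel '[{"x":0,"y":0,"z":0,"ax":0,"ay":0,"az":0},{"x":0,"y":0,"z":0,"ax":0,"ay":0,"az":0},{"x":0,"y":0,"z":0,"ax":0,"ay":0,"az":0},{"x":0,"y":0,"z":0,"ax":0,"ay":0,"az":0},{"x":0,"y":0,"z":0,"ax":0,"ay":0,"az":0},{"x":0,"y":0,"z":0,"ax":0,"ay":0,"az":0},{"x":0,"y":0,"z":0,"ax":0,"ay":0,"az":0},{"x":0,"y":0,"z":0,"ax":0,"ay":0,"az":0}]'
python3 -c "
from h import *
snap('side','s6'); snap('scene','sc6')
a=cv2.resize(cv2.imread('pics/s6.png')[110:260,220:420],None,fx=2,fy=2,interpolation=2)
b=cv2.resize(cv2.imread('pics/sc6.png')[210:330,140:340],None,fx=3,fy=3,interpolation=2)
a=cv2.copyMakeBorder(a,0,0,0,200,0)
cv2.imwrite('pics/s6b.png',cv2.convertScaleAbs(np.vstack([a[:240],b]),alpha=1.5))
s=arm.read_state();p=s['position'];print(p,s['ee_rot'])
d=np.array([.0663,.9978,0]);ax=p+[0,0,11.4]
P=[ax+65*d,ax+265*d];print('side',(proj('s6',P)-[220,110])*2,'scene',(proj('sc6',P)-[140,210])*3+[0,240])"
```

```text
clock: 21.6
position: [438.0, -44.5, 141.6]
ee_rot: [-0.704, 0.71, -0.001, 0.001]
contact_force: [0.9, 0.4, -4.2]
gripper_width: 39.4
grasp_force: 61.1
clock: 22.4
position: [437.4, -221.7, 140.7]
ee_rot: [-0.682, 0.731, -0.0, 0.0]
contact_force: [-0.4, 0.9, -4.6]
gripper_width: 39.0
grasp_force: 61.1
clock: 23.2
position: [610.6, -218.6, 139.9]
ee_rot: [-0.684, 0.73, -0.0, 0.0]
contact_force: [-0.2, -0.6, -4.1]
gripper_width: 39.4
grasp_force: 61.1
clock: 24.0
position: [607.7, -219.9, 140.6]
ee_rot: [-0.683, 0.73, 0.0, -0.0]
contact_force: [-0.1, -0.7, -3.7]
gripper_width: 39.2
grasp_force: 61.2
[ 607.93382186 -219.86357733  140.54269745] [-6.82906553e-01  7.30505740e-01 -4.55537359e-05  4.56037514e-05]
side [[181.   91.4]
 [ 72.  142.2]] scene [[180.6 367.8]
 [421.5 306. ]]
```

View pics/s6b.png

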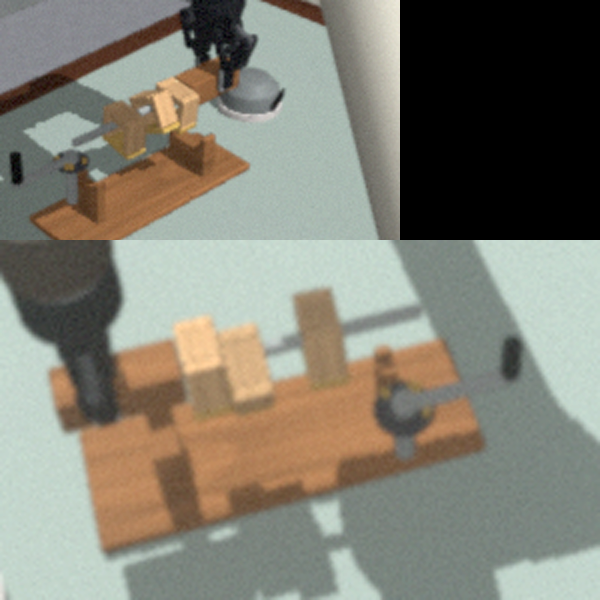

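```bash
python3 -m handwheel '[{"x":0,"y":0,"z":-0.02,"ax":0,"ay":0,"az":0},{"x":0,"y":0,"z":-0.05,"ax":0,"ay":0,"az":0},{"x":0,"y":0,"z":-0.08,"ax":0,"ay":0,"az":0},{"x":0,"y":0,"z":-0.08,"ax":0,"ay":0,"az":0},{"x":0,"y":0,"z":-0.06,"ax":0,"ay":0,"az":0},{"x":0,"y":0,"z":-0.04,"ax":0,"ay":0,"az":0},{"x":0,"y":0,"z":-0.03,"ax":0,"ay":0,"az":0},{"x":0,"y":0,"z":-0.01,"ax":0,"ay":0,"az":0}]'
python3 -m handwheel '[{"x":0,"y":0,"z":-0.004,"ax":0,"ay":0,"az":0},{"x":0,"y":0,"z":-0.003,"ax":0,"ay":0,"az":0},{"x":0,"y":0,"z":-0.003,"ax":0,"ay":0,"az":0},{"x":0,"y":0,"z":-0.003,"ax":0,"ay":0,"az":0},{"x":0,"y":0,"z":0,"ax":0,"ay":0,"az":0},{"x":0,"y":0,"z":0,"ax":0,"ay":0,"az":0},{"x":0,"y":0,"z":0,"ax":0,"ay":0,"az":0},{"x":0,"y":0,"z":0,"ax":0,"ay":0,"az":0}]'
```

```text
clock: 24.9
position: [607.8, -219.8, 65.8]
ee_rot: [-0.683, 0.73, 0.0, -0.0]
contact_force: [-0.2, 0.2, -3.6]
gripper_width: 39.1
grasp_force: 61.1
clock: 25.7
position: [608.2, -219.9, 64.1]
ee_rot: [-0.683, 0.731, -0.0, 0.0]
contact_force: [0.2, 0.4, -2.4]
gripper_width: 39.4
grasp_force: 61.2
```

```bash
python3 -m handwheel '[{"x":0,"y":0,"z":-0.003,"ax":0,"ay":0,"az":0},{"x":0,"y":0,"z":-0.003,"ax":0,"ay":0,"az":0},{"x":0,"y":0,"z":0,"ax":0,"ay":0,"az":0},{"x":0,"y":0,"z":0,"ax":0,"ay":0,"az":0},{"x":0,"y":0,"z":0,"ax":0,"ay":0,"az":0},{"x":0,"y":0,"z":0,"ax":0,"ay":0,"az":0},{"x":0,"y":0,"z":0,"ax":0,"ay":0,"az":0},{"x":0,"y":0,"z":0,"ax":0,"ay":0,"az":0}]'
python3 -c "
from h import *
s=arm.read_state();print(s['position'],s['contact_force'],s['wrist_torque'])"
```

```text
clock: 26.5
position: [608.2, -219.9, 63.8]
ee_rot: [-0.683, 0.73, -0.0, 0.0]
contact_force: [-2.2, 2.1, 6.3]
gripper_width: 39.2
grasp_force: 62.2
[ 608.24367305 -219.89549136   63.81676525] [-2.22200315  2.13401985  6.34667973] [0.22914588 0.69593998 0.01312412]
```

```bash
python3 -m handwheel '[{"x":0,"y":0,"z":0,"ax":0,"ay":0,"az":0},{"x":0,"y":0,"z":0,"ax":0,"ay":0,"az":0},{"x":0,"y":0,"z":0,"ax":0,"ay":0,"az":0},{"x":0,"y":0,"z":0,"ax":0,"ay":0,"az":0},{"x":0,"y":0,"z":0.1,"ax":0,"ay":0,"az":0},{"x":0,"y":0,"z":0.16,"ax":0,"ay":0,"az":0},{"x":0,"y":0,"z":0.16,"ax":0,"ay":0,"az":0},{"x":0,"y":0,"z":0.16,"ax":0,"ay":0,"az":0}]' 1
python3 -m handwheel '[{"x":0.042,"y":0.203,"z":0,"ax":0,"ay":0,"az":0},{"x":0.042,"y":0.203,"z":0,"ax":0,"ay":0,"az":0},{"x":0.042,"y":0.203,"z":0,"ax":0,"ay":0,"az":0},{"x":0.042,"y":0.203,"z":0,"ax":0,"ay":0,"az":0},{"x":0.042,"y":0.203,"z":0,"ax":0,"ay":0,"az":0},{"x":0.042,"y":0.203,"z":0,"ax":0,"ay":0,"az":0},{"x":0.042,"y":0.202,"z":0,"ax":0,"ay":0,"az":0},{"x":0.04,"y":0.2,"z":0,"ax":0,"ay":0,"az":0}]'
python3 -c "
from h import *
w=snap('wrist','w7');snap('side','s7')
# rod tip beyond fork: bright metal; arm/peg; numeric check
s=arm.read_state();print(s['position'],s['contact_force'])
O=np.array([617.8,-74.9,0]);x=np.array([.9978,-.0663,0]);y=np.array([.0663,.9978,0])
for cy in (101,105,110,115,118,121,125,130):
    u,v=proj('w7',[O+cy*y+[0,0,79]])[0]; print(cy,(u,v),[w[int(v),int(u)+k].tolist() if 0<=v<420 and 0<=u+k<560 else None for k in(-12,-6,0,6,12)])
"
```

```text
clock: 27.3
position: [607.9, -219.8, 179.7]
ee_rot: [-0.683, 0.73, 0.0, -0.0]
contact_force: [0.6, 0.4, -0.6]
gripper_width: 85.4
grasp_force: 0.0
clock: 28.1
position: [674.9, 106.0, 178.6]
ee_rot: [-0.683, 0.73, -0.0, 0.0]
contact_force: [0.4, -0.3, -0.3]
gripper_width: 85.4
grasp_force: 0.0
[675.42519633 109.00689314 177.92767286] [-0.51627089 -0.73696281 -0.18195792]
101 (np.float64(346.6), np.float64(89.7)) [[72, 53, 36], [95, 97, 95], [136, 140, 138], [132, 135, 133], [87, 60, 35]]
105 (np.float64(346.3), np.float64(96.3)) [[111, 79, 49], [98, 100, 98], [138, 142, 140], [130, 132, 129], [127, 87, 46]]
110 (np.float64(345.9), np.float64(104.5)) [[129, 90, 51], [93, 95, 93], [134, 138, 136], [134, 137, 134], [127, 87, 47]]
115 (np.float64(345.5), np.float64(112.5)) [[127, 90, 52], [96, 97, 95], [135, 138, 136], [130, 132, 129], [128, 88, 47]]
118 (np.float64(345.2), np.float64(117.3)) [[127, 89, 50], [91, 91, 88], [123, 126, 123], [123, 116, 108], [128, 89, 48]]
121 (np.float64(345.0), np.float64(122.1)) [[131, 91, 49], [108, 85, 68], [117, 103, 91], [123, 90, 60], [128, 87, 46]]
125 (np.float64(344.7), np.float64(128.4)) [[132, 91, 49], [129, 90, 49], [129, 89, 49], [125, 86, 46], [127, 88, 47]]
130 (np.float64(344.3), np.float64(136.2)) [[132, 91, 49], [130, 90, 49], [131, 91, 48], [124, 85, 46], [127, 88, 46]]
```

```bash
python3 -m handwheel '[{"x":0,"y":0,"z":0,"ax":0,"ay":0,"az":0},{"x":0,"y":0,"z":0,"ax":0,"ay":0,"az":0},{"x":0,"y":0,"z":0,"ax":0,"ay":0,"az":0},{"x":0,"y":0,"z":0,"ax":0,"ay":0,"az":0},{"x":0,"y":0,"z":0,"ax":0,"ay":0,"az":0},{"x":0,"y":0,"z":0,"ax":0,"ay":0,"az":0},{"x":0,"y":0,"z":0,"ax":0,"ay":0,"az":0},{"x":0,"y":0,"z":0,"ax":0,"ay":0,"az":0}]'
python3 -c "
from h import *
w=snap('wrist','w8')
m=(w.max(2)<45).astype(np.uint8); m[300:]=0
n,l,st,c=cv2.connectedComponentsWithStats(m)
print([(s.tolist(),np.round(q)) for s,q in zip(st[1:],c[1:]) if s[4]>100]); print(proj('w8',[[675,104,138],[675,104,93]]))"
```

```text
clock: 29.0
position: [674.8, 104.1, 178.7]
ee_rot: [-0.683, 0.73, -0.0, 0.0]
contact_force: [0.6, -0.3, 0.2]
gripper_width: 85.6
grasp_force: 0.0
[([262, 212, 27, 45, 976], array([275., 235.])), ([142, 275, 26, 25, 414], array([158., 290.])), ([385, 275, 26, 25, 411], array([394., 290.]))]
[[275.8 244.6]
 [275.8 221. ]]
```

```bash
python3 -m handwheel '[{"x":0,"y":0,"z":-0.08,"ax":0,"ay":0,"az":0},{"x":0,"y":0,"z":-0.08,"ax":0,"ay":0,"az":0},{"x":0,"y":0,"z":-0.08,"ax":0,"ay":0,"az":0},{"x":0,"y":0,"z":-0.07,"ax":0,"ay":0,"az":0},{"x":0,"y":0,"z":-0.05,"ax":0,"ay":0,"az":0},{"x":0,"y":0,"z":0,"ax":0,"ay":0,"az":0},{"x":0,"y":0,"z":0,"ax":0,"ay":0,"az":0},{"x":0,"y":0,"z":0,"ax":0,"ay":0,"az":0}]'
python3 -m handwheel '[{"x":0,"y":0,"z":0,"ax":0,"ay":0,"az":0},{"x":0,"y":0,"z":0,"ax":0,"ay":0,"az":0},{"x":0,"y":0,"z":0,"ax":0,"ay":0,"az":0},{"x":0,"y":0,"z":0,"ax":0,"ay":0,"az":0},{"x":0,"y":0,"z":0,"ax":0,"ay":0,"az":0},{"x":0,"y":0,"z":0,"ax":0,"ay":0,"az":0},{"x":0,"y":0,"z":0,"ax":0,"ay":0,"az":0},{"x":0,"y":0,"z":0,"ax":0,"ay":0,"az":0}]' -1
python3 -c "
import numpy as np
p=np.array([669.5,12]);q=None
for a in np.linspace(86.5,176.2,13):
    t=np.radians(a); r=p+93*np.array([np.cos(t),np.sin(t)]); print(np.round(r,1), None if q is None else np.round((r-q)/200,3)); q=r"
```

```text
clock: 29.85
position: [675.4, 104.4, 107.8]
ee_rot: [-0.683, 0.73, -0.0, 0.001]
contact_force: [0.1, -0.4, 0.1]
gripper_width: 85.2
grasp_force: 0.0
clock: 30.65
position: [674.9, 104.2, 107.0]
ee_rot: [-0.683, 0.73, -0.0, 0.0]
contact_force: [-0.3, 0.7, 2.2]
gripper_width: 14.4
grasp_force: 58.4
[675.2 104.8] None
[663.1 104.8] [-0.061 -0.   ]
[651.  103.1] [-0.06  -0.008]
[639.3 100. ] [-0.059 -0.016]
[628.1  95.3] [-0.056 -0.023]
[617.7  89.2] [-0.052 -0.03 ]
[608.1  81.8] [-0.048 -0.037]
[599.5  73.2] [-0.043 -0.043]
[592.1  63.6] [-0.037 -0.048]
[586.1  53.1] [-0.03  -0.053]
[581.4  41.9] [-0.023 -0.056]
[578.3  30.2] [-0.016 -0.059]
[576.7  18.2] [-0.008 -0.06 ]
```

```bash
python3 -m handwheel '[{"x":-0.061,"y":0,"z":0,"ax":0,"ay":0,"az":0.083},{"x":-0.06,"y":-0.008,"z":0,"ax":0,"ay":0,"az":0.083},{"x":-0.059,"y":-0.016,"z":0,"ax":0,"ay":0,"az":0.083},{"x":-0.056,"y":-0.023,"z":0,"ax":0,"ay":0,"az":0.083},{"x":-0.052,"y":-0.03,"z":0,"ax":0,"ay":0,"az":0.083},{"x":-0.048,"y":-0.037,"z":0,"ax":0,"ay":0,"az":0.083},{"x":-0.043,"y":-0.043,"z":0,"ax":0,"ay":0,"az":0.083},{"x":-0.037,"y":-0.048,"z":0,"ax":0,"ay":0,"az":0.083}]'
python3 -m handwheel '[{"x":-0.03,"y":-0.053,"z":0,"ax":0,"ay":0,"az":0.083},{"x":-0.023,"y":-0.056,"z":0,"ax":0,"ay":0,"az":0.083},{"x":-0.016,"y":-0.059,"z":0,"ax":0,"ay":0,"az":0.083},{"x":-0.008,"y":-0.06,"z":0,"ax":0,"ay":0,"az":0.083},{"x":0,"y":0,"z":0,"ax":0,"ay":0,"az":0},{"x":0,"y":0,"z":0,"ax":0,"ay":0,"az":0},{"x":0,"y":0,"z":0,"ax":0,"ay":0,"az":0},{"x":0,"y":0,"z":0,"ax":0,"ay":0,"az":0}]'
```

```text
clock: 31.45
position: [591.8, 62.3, 107.0]
ee_rot: [0.957, -0.291, 0.001, 0.0]
contact_force: [3.3, -4.3, -1.3]
gripper_width: 14.4
grasp_force: 58.4
clock: 32.25
position: [576.4, 17.6, 106.9]
ee_rot: [0.999, -0.037, 0.0, 0.0]
contact_force: [1.0, -3.1, 1.6]
gripper_width: 14.1
grasp_force: 58.8
```

```bash
python3 -m handwheel '[{"x":0,"y":0,"z":0,"ax":0,"ay":0,"az":0},{"x":0,"y":0,"z":0,"ax":0,"ay":0,"az":0},{"x":0,"y":0,"z":0,"ax":0,"ay":0,"az":0},{"x":0,"y":0,"z":0,"ax":0,"ay":0,"az":0},{"x":0,"y":0,"z":0,"ax":0,"ay":0,"az":0},{"x":0,"y":0,"z":0.12,"ax":0,"ay":0,"az":0},{"x":0,"y":0,"z":0.2,"ax":0,"ay":0,"az":0},{"x":0,"y":0,"z":0.2,"ax":0,"ay":0,"az":0}]' 1
python3 -m handwheel '[{"x":-0.05,"y":0,"z":0.1,"ax":0,"ay":0,"az":0},{"x":-0.05,"y":0,"z":0,"ax":0,"ay":0,"az":0},{"x":-0.05,"y":0,"z":0,"ax":0,"ay":0,"az":0},{"x":-0.05,"y":0,"z":0,"ax":0,"ay":0,"az":0},{"x":0,"y":0,"z":0,"ax":0,"ay":0,"az":0},{"x":0,"y":0,"z":0,"ax":0,"ay":0,"az":0},{"x":0,"y":0,"z":0,"ax":0,"ay":0,"az":0},{"x":0,"y":0,"z":0,"ax":0,"ay":0,"az":0}]'
python3 -c "
from h import *
w=snap('wrist','w9')
m=(w.max(2)<45).astype(np.uint8); m[300:]=0
n,l,st,c=cv2.connectedComponentsWithStats(m)
print([(s.tolist(),np.round(q)) for s,q in zip(st[1:],c[1:]) if s[4]>100])
O=np.array([617.8,-74.9,0]);x=np.array([.9978,-.0663,0]);y=np.array([.0663,.9978,0])
print('peg pred',proj('w9',[[576.7,18.2,138],[576.7,18.2,93]]))
g=w.astype(int); sat=g.max(2)-g.min(2)
# arm cross-sections along cradle y at several x, z=93: grey (low saturation), bright
for cx in (20,5,-10,-25,-35):
    ys=np.arange(60,121,1.5); P=proj('w9',[O+cx*x+t*y+[0,0,93] for t in ys]).astype(int)
    print(cx,''.join('#' if sat[v,u]<20 else '.' for u,v in P))
print(np.arange(60,121,1.5)[[0,10,20,30,40]])
# rings: wood bright tops along rod at z=93
ys=np.arange(-130,125,3); P=proj('w9',[O+t*y+[0,0,93] for t in ys]).astype(int)
print(' '.join(str(w[v,u].tolist() if 0<=v<420 and 0<=u<560 else '-') for u,v in P[::3]))
"
```

```text
clock: 33.05
position: [575.7, 17.5, 211.4]
ee_rot: [0.999, -0.037, -0.001, 0.0]
contact_force: [1.6, -0.2, 0.4]
gripper_width: 85.5
grasp_force: 0.0
clock: 33.85
position: [536.4, 17.6, 230.3]
ee_rot: [0.999, -0.037, -0.0, 0.0]
contact_force: [1.1, -0.3, -0.8]
gripper_width: 85.5
grasp_force: 0.0
[([262, 143, 20, 27, 427], array([272., 156.])), ([142, 275, 27, 25, 427], array([158., 290.])), ([385, 276, 26, 24, 398], array([395., 290.]))]
peg pred [[271.8 160.5]
 [272.4 153.2]]
20 ................#########................
5 ................#########................
-10 ................#########................
-25 ................#########................
-35 ................#########................
[ 60.  75.  90. 105. 120.]
- [129, 88, 44] [120, 81, 40] [121, 82, 41] [123, 83, 43] [119, 80, 41] [160, 130, 87] [162, 132, 89] [158, 127, 85] [153, 123, 82] [144, 115, 77] [146, 118, 78] [146, 117, 77] [78, 61, 39] [121, 124, 122] [121, 124, 122] [121, 125, 122] [160, 130, 87] [163, 133, 88] [162, 131, 88] [101, 81, 56] [126, 130, 128] [125, 129, 127] [125, 129, 127] [125, 128, 126] [118, 122, 120] [85, 88, 86] [79, 81, 80] [78, 53, 29]
```

```bash
python3 -c "
from bench import arm
print(arm.job_done())"
```

```text
the job is handed in; nothing more can be done
None
```

The job is handed in at about 34 s of the 208 s allowed: all three rings hang on the bar, which lies in the cradle with the latch swung straight across it, and I kept the arm clear of the plant, clock and remote; the last checks were pixel readings from the wrist camera, because I had used all 14 picture views.

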